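# Shut and pin a potter's press mould

### The job

Swing the open upper half of the hinged plaster mould down until it is fully shut, then lift the steel locking pin up and off the peg it hangs on and push it, point down, through the aligned holes at the front of the mould until its collar sits flush on the upper half. Finish while still holding on: keep the fingers on the pin and keep pushing it down firmly (about 10 N), so that the two halves stay pressed shut. Leave the bowl, the mug and the jar where they are.

Things in the scene. Friction and masses are not known exactly. Their poses are not given: they have to be found in the camera images.
- mould: fixed lower half: wooden board 160 x 140 x 12 mm, white plaster block (x 28 to 158, y -55 to 55 mm, top = parting plane at z 45 mm), and in front a dark steel lug 48 x 50 mm (z 12 to 45) with a vertical 17 mm through hole; below it the bench is free. Origin: on the bench, on the hole's axis. x points from the hole to the hinge, z up.
- hinge (a point): point on the hinge axis of the mould, 165 mm in x and 45 mm in z from the mould's origin; the axis runs along the mould's y
- leaf (a joint): angle of the hinged upper half, rad: 0 = fully shut, flat on the lower half, grows as it swings up about the hinge; starts at 0.75 to 1.3. Stiff hinge (0.65 N m friction; the half weighs 0.5 kg): it stays at any angle where it is left; closing takes 2 to 5 N at leaf_back. It is a white plaster block 130 x 110 x 29 mm with a steel lug at its free end.
- leaf_back (a point): middle of the outer face (top face when shut, then 75 mm above the bench) of the upper plaster half, 112 mm from the hinge axis and 30 mm outward from the parting plane: a good place to push it shut. Its z axis is the face's outward normal.
- leaf_hole (a point): centre of the 17 mm hole on the outer face of the upper half's dark steel lug (48 x 50 mm, 11 mm thick), 165 mm from the hinge axis and 12 mm outward; when shut it lies over the lower hole, 57 mm above the mould's origin
- stand: peg stand, fixed to the bench left or right of the mould: wooden disc 84 mm wide, 14 mm high, with an 18 mm wooden post 156 mm high, from whose top a level steel peg (8 mm thick, axis 150 mm above the bench) points along the stand's -x for 82 mm; its end turns up to 16 mm above the axis. Origin: under the post, on the bench.
- pin_grip (a point): centre of the flat-sided stirrup grip of the hanging steel pin (0.13 kg); z up along the pin, y across the grip. Loop 36 mm wide over its legs in y (26 inside), 14 mm in x, legs 46 mm high, top 27 mm above this point. The peg passes through it along x, right under the 6 mm top bar. To free it lift 15 to 30 mm, then draw it off along the stand's -x.
- pin_tip (a point): the point (lower end) of the pin, on its axis, 83 mm below pin_grip
- pin: the same pin; origin at its point, z towards the grip. From the point up: round shank 13 mm thick and 50 mm long (first 12 mm tapered from 6 mm), collar 34 mm wide and 8 mm thick (underside 33 mm below pin_grip), then the stirrup grip. It hangs upright, its point 50 mm above the bench.
- bowl: bystander: terracotta bowl 130 mm wide and 55 mm high, on the other side of the mould from the stand; origin at the centre of its underside; do not disturb
- mug: bystander: white mug 80 mm wide and 90 mm high beyond the mould; origin at the centre of its underside; do not disturb
- jar: bystander: glass jar 70 mm wide and 100 mm high beyond the mould; origin at the centre of its underside; do not disturb
Mind the look-alikes: they are no part of the job. Of the things that look like the pin, the largest one is meant.

How it is judged:
By the outcome, as a careful person would: the job done as asked, in the order asked, and still so for the second after the job is handed in, while the arm keeps its last pose, push and grip.
It also fails if it takes over 61 s, if anything falls off the work surface, if the arm or the gripper's body presses on something with over 40 N, if the wrist force passes 120 N, or if a joint passes its speed limit or range.

### The arm

A 7-joint arm with a two-finger parallel gripper is mounted at the origin on the work surface. World frame = base frame: x ahead of the robot, y to its left, z up, the work surface at z = 0. Lengths are in m, angles in degrees, forces in N, time in s.
With the tool pointing down it reaches from about 0.425 to 0.875 m from the base axis. Payload 4.7 kg.
Tool frame: the origin (TCP) lies between the finger pads; the fingertips stand 8 mm ahead of it and the grasp point (between the pads) lies 11 mm behind it; x points along the fingers, z is the direction in which the jaws open and shut, and the axes are right-handed (so a half turn about x gives the same grasp; the last joint's range is limited). The gripper opens to 87 mm and grips with 3 to 60 N. Pads are 19 mm wide; open, the fingers measure 117 mm over their backs; the gripper's body (75 mm by 190 mm) begins 51 mm behind the grasp point.
Start: joints at [66.87, 18.392, -4.016, 83.108, 1.295, 78.541, -3.26], TCP at [0.264, -0.594, 0.231] pointing down, gripper open.
Joint ranges: [-163.93, 163.93], [-17.29, 119.83], [-79.2, 71.16], [3.27, 140.29], [-89.18, 269.18], [5.43, 117.66], [-154.24, 154.24]. Speed limits (degrees/s): [147.25, 147.25, 180, 180, 180, 180, 180].

### API

Orientations are given as [roll, pitch, yaw] about the fixed x, y, z axes, in that order (R = Rz(yaw) Ry(pitch) Rx(roll)).
In Python, from cell import telemetry, vision, sign_off gives the robot as it stands. The module is installed in compiled form; this text tells all that it offers.
- The arm moves only by the tool drive_tool, never from a script. Its arguments are lists of equal length, an entry for each row: "offset": the shift along the tool's x, y, z in m, a list of three; "angular": the turn, a rotation vector about the tool's x, y, z in rad, a list of three. A call has 1 to 10 rows; each row is the pose to reach, as a shift and turn from the pose measured when the call began, along the tool's axes at that moment; what a row does not reach only later rows make up. A row lasts 1/8 s, in which the tool goes at most 62.5 mm and 10.7 degrees, less where a joint would pass 70% of its speed; a pose out of reach is approached as far as the arm can. A call with a gripper value outside its range is refused whole. "fingers" is the closure, from -1 (fully open) to 1 (shut), set as the call begins (left out, the last holds). The fingers move at their own pace and stop on an object; "squeeze" is the grip in N (left out, the last holds). Time passes only in rows, so rows that repeat a pose let the fingers close. It gives the time, the measured TCP pose, the force and the opening at its end, in the units of the state.
- telemetry.get_obs(): the state, without advancing time (a new reading comes with each control period).
- vision.read_camera(name): name is "side" or "top"; returns a dict with "pixels" (480x640x3 uint8, red, green, blue), "intrinsics" (3x3 intrinsics, pixels), "world_from_camera" (4x4, takes a point from camera to world coordinates). Camera axes: x right, y up, looking along -z (the intrinsics and any distortion apply to the point x, -y, -z); pixel columns grow to the right and rows downward; lengths in m; the calibration is good to about 2 mm. A picture is of the moment at which its call begins. There is no depth.
- sign_off(): hands the job in, once; it reports no verdict.
The state is a dict: "time_s": time; "qpos": joint angles; "joint_velocities": joint speeds; "effort": joint torques, N m; "tool_pos": TCP position; "tool_rot": TCP orientation; "force": force on the tool from outside, world axes, zero at the start; "wrist_torque": the same for the moment, N m; "grip_width": finger opening in m.
Only numpy, scipy, OpenCV 4.12 (cv2) and the standard library are available. Lean on these libraries where they do the work, as an engineer would, in place of code of your own. Each camera call takes 0.05 s, during which the arm holds its last target.

## Working session

There is one attempt and no reset: what is moved stays moved. The work goes in short steps, Python scripts to look and compute and a tool call to move; the robot and the scene stay as the last step left them, time stands still between calls to the robot, and variables do not carry over. Pictures are saved under pics/ and viewed, and the job is handed in when it is done.

Besides the shell and the picture viewer there is one more tool, called by a JSON object that holds its "name" and its "arguments". drive_tool: Moves the arm, as the interface text tells. Its arguments: {"type":"object","properties":{"offset":{"type":"array"},"angular":{"type":"array"},"fingers":{"type":"number"},"squeeze":{"type":"number"}},"required":["offset","angular"]}

```bash
mkdir -p pics; ls
python3 - <<'E'
from cell import telemetry, vision
import cv2
o=telemetry.get_obs(); print(o)
for n in("side","top"):
    d=vision.read_camera(n); cv2.imwrite(f"pics/{n}0.png",d["pixels"][:,:,::-1]); print(n,d["intrinsics"],d["world_from_camera"],[k for k in d])
E
```

```text
pics
{'time_s': 0.0, 'qpos': array([66.87038396, 18.43912984, -4.01547085, 83.17396176,  1.29499547,
       78.54137725, -3.26154604]), 'joint_velocities': array([ 0.00544499,  0.00933219, -0.17198363, -0.00799582,  0.05232061,
       -0.05838893,  0.05668327]), 'effort': array([-3.37180663e-04, -4.91292143e+01, -4.04343372e-01, -3.12525487e+01,
       -6.40537427e-02,  4.37344343e-02,  1.99689430e-04]), 'tool_pos': array([ 0.26346694, -0.59362396,  0.22946894]), 'tool_rot': array([-176.97905016,   89.89062179,  116.9586902 ]), 'force': array([-0.67036913, -0.28131925, -0.51651557]), 'wrist_torque': array([0.01038243, 0.01188543, 0.02905616]), 'grip_width': 0.08693389943980105}
side [[572.08147005   0.         320.82211488]
 [  0.         572.08147005 237.86706831]
 [  0.           0.           1.        ]] [[ 0.91623369  0.29769069 -0.26813444  0.2574415 ]
 [-0.4006426   0.6788531  -0.61534054 -0.72827391]
 [-0.00115725  0.67122181  0.74125565  0.94112   ]
 [ 0.          0.          0.          1.        ]] ['pixels', 'intrinsics', 'world_from_camera']
top [[457.85657874   0.         311.59367117]
 [  0.         457.85657874 234.76492524]
 [  0.           0.           1.        ]] [[ 0.00530797  0.98163115 -0.19071476  0.3672083 ]
 [-0.9998153   0.00873254  0.01712055 -0.02466172]
 [ 0.01847149  0.19058866  0.98149619  1.08690821]
 [ 0.          0.          0.          1.        ]] ['pixels', 'intrinsics', 'world_from_camera']
```

View pics/side0.png

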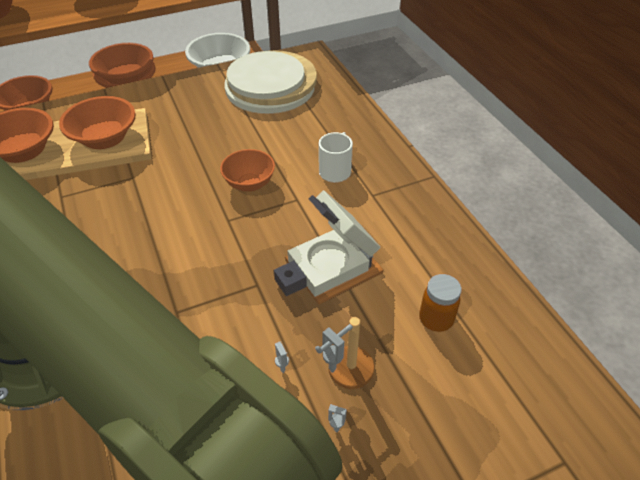

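View pics/top0.png

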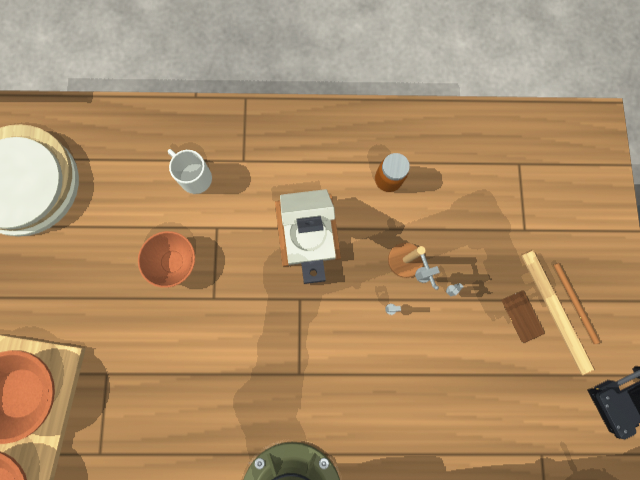

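The side picture shows the open mould at (330,255), with its lower hole at (289,274). The pin hangs on the peg at (332,348). In the top picture the mould is at (308,240), the hole at (313,270), the post at (421,251) and the pin at (428,275).

Things that could be taken for the pin:
- **A:** hanging on the peg, side (332,348), top (428,275). This is the largest and the one I choose.
- **B:** side (281,356), top (393,309), smaller.
- **C:** side (338,416), top (455,289), smaller.

Next I'll check the choice in close crops.

Run:
```python
import cv2,numpy as np
s=cv2.imread("pics/side0.png");t=cv2.imread("pics/top0.png")
cv2.imwrite("pics/c1.png",cv2.resize(s[300:450,250:400],(600,600),interpolation=cv2.INTER_CUBIC))
cv2.imwrite("pics/c2.png",cv2.resize(t[230:330,370:500],(780,600),interpolation=cv2.INTER_CUBIC))
a=cv2.resize(s[185:305,260:390],(780,720),interpolation=cv2.INTER_CUBIC)[:600]
cv2.imwrite("pics/c3.png",cv2.resize(s[185:305,260:390],(650,600),interpolation=cv2.INTER_CUBIC))
cv2.imwrite("pics/c4.png",cv2.resize(t[180:300,260:360],(500,600),interpolation=cv2.INTER_CUBIC))
```

```text
(no output)
```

View pics/c1.png

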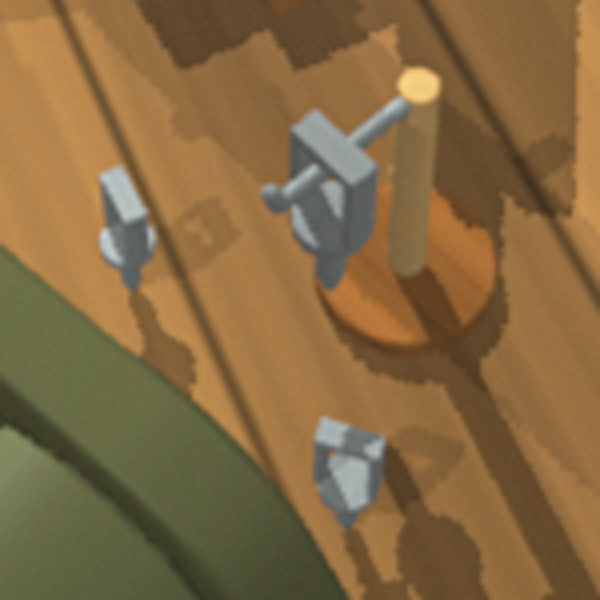

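View pics/c2.png

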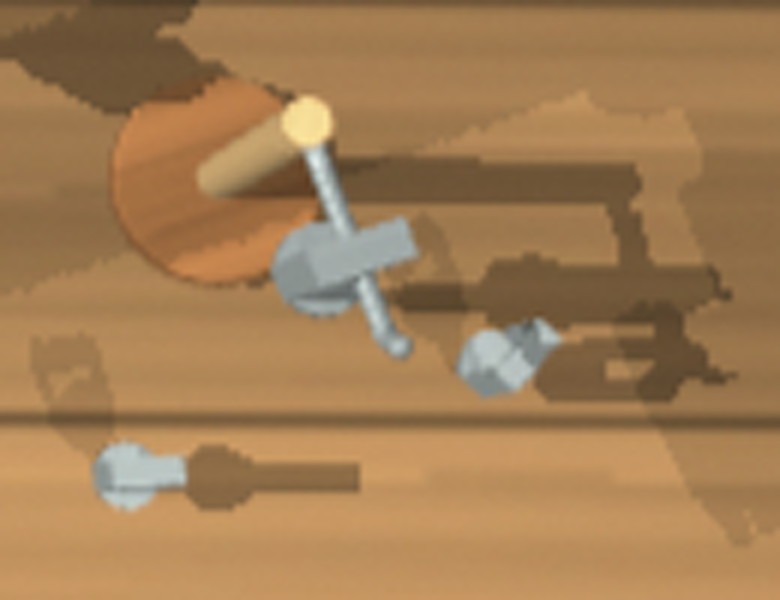

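View pics/c3.png

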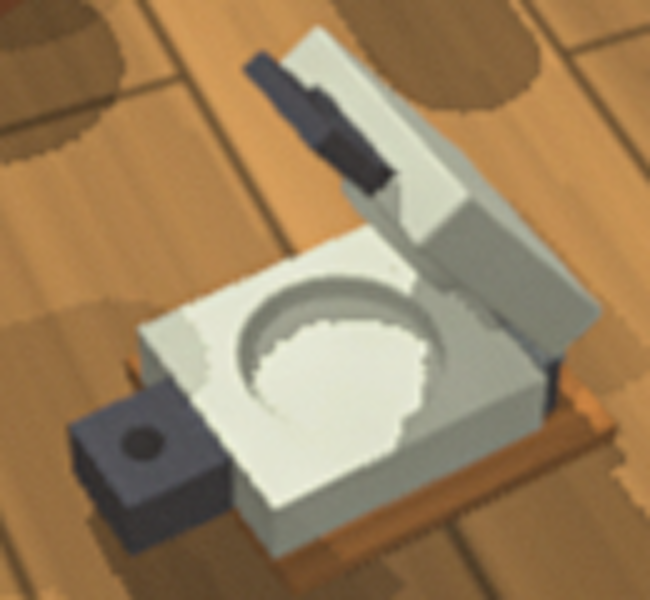

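View pics/c4.png

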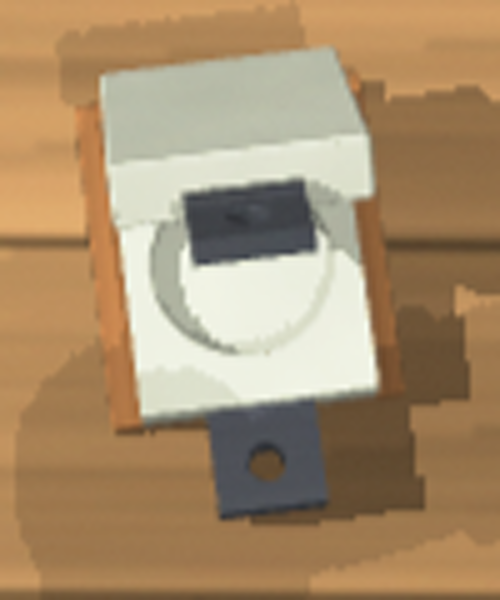

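Crop c1 confirms the choice. The pin hanging on the peg is clearly the largest, and the other two are smaller free-standing ones. Now I'll triangulate the key points from both views.

```bash
cat > h.py <<'E'
import numpy as np,cv2
K={'side':np.array([[572.08147005,0,320.82211488],[0,572.08147005,237.86706831],[0,0,1]]),'top':np.array([[457.85657874,0,311.59367117],[0,457.85657874,234.76492524],[0,0,1]])}
T={'side':np.array([[0.91623369,0.29769069,-0.26813444,0.2574415],[-0.4006426,0.6788531,-0.61534054,-0.72827391],[-0.00115725,0.67122181,0.74125565,0.94112],[0,0,0,1]]),
'top':np.array([[0.00530797,0.98163115,-0.19071476,0.3672083],[-0.9998153,0.00873254,0.01712055,-0.02466172],[0.01847149,0.19058866,0.98149619,1.08690821],[0,0,0,1]])}
F=np.diag([1,-1,-1,1.])
P={n:K[n]@(np.linalg.inv(T[n]@F))[:3] for n in K}
def tri(s,t):
    X=cv2.triangulatePoints(P['side'],P['top'],np.array(s,float).reshape(2,1),np.array(t,float).reshape(2,1))[:,0]; X=X[:3]/X[3]
    e=[np.round(proj(n,X)-p,1) for n,p in(('side',s),('top',t))]
    return X,e
def proj(n,X):
    p=P[n]@np.append(X,1); return p[:2]/p[2]
def plane(n,uv,z):
    d=T[n][:3,:3]@(F[:3,:3]@np.linalg.inv(K[n])@np.array([*uv,1.])); o=T[n][:3,3]
    return o+d*(z-o[2])/d[2]
c1=lambda x,y:((x+.5)/4+250-.5,(y+.5)/4+300-.5)
c2=lambda x,y:((x+.5)/6+370-.5,(y+.5)/6+230-.5)
c3=lambda x,y:((x+.5)/5+260-.5,(y+.5)/5+185-.5)
c4=lambda x,y:((x+.5)/5+260-.5,(y+.5)/5+180-.5)
E
python3 - <<'E'
from h import *
np.set_printoptions(precision=4,suppress=True)
L={'hole':(c3(143,443),c4(267,461)),'blkL':(c3(140,327),c4(140,418)),'blkR':(c3(272,508),c4(380,388)),
'lugL':(c3(70,428),c4(220,517)),'lugR':(c3(130,510),c4(327,502)),
'leaflugmid':(c3(322,145),c4(250,248)),
'post':(c1(418,86),c2(307,121)),'pegend':(c1(272,197),c2(399,345)),
'leaf_outer_tipL':(c3(320,28),c4(103,160)),'leaf_outer_tipR':(c3(467,195),c4(367,132)),
'leaf_outer_baseR':(c3(600,310),c4(335,48)),
}
for k,(s,t) in L.items(): X,e=tri(s,t); print(k,X,e)
# bar corners
for k,s,t in(('barA',c1(315,110),c2(313,262)),('barB',c1(376,165),c2(405,218)),('barC',c1(355,180),c2(415,250)),('barD',c1(291,125),c2(322,290))):
    X,e=tri(s,t);print(k,X,e)
E
```

```text
hole [ 0.4833 -0.0465  0.0462] [array([ 0., -0.]), array([-0.,  0.])]
blkL [0.5039 0.0115 0.0459] [array([-0.3,  0.1]), array([ 0.1, -0.5])]
blkR [ 0.5173 -0.0981  0.0476] [array([-0.,  0.]), array([ 0., -0.])]
lugL [ 0.4591 -0.0255  0.0436] [array([-0.3,  0.1]), array([ 0.1, -0.5])]
lugR [ 0.4662 -0.0741  0.0442] [array([-0.3,  0.1]), array([ 0.1, -0.4])]
leaflugmid [ 0.5614 -0.0376  0.1742] [array([-1.8,  0.5]), array([ 0.6, -2.6])]
post [ 0.5181 -0.2667  0.1559] [array([ 0.2, -0.1]), array([-0. ,  0.2])]
pegend [ 0.4412 -0.2935  0.1612] [array([ 0.1, -0. ]), array([-0. ,  0.1])]
leaf_outer_tipL [0.5921 0.0243 0.1713] [array([ 0.3, -0.1]), array([-0.1,  0.4])]
leaf_outer_tipR [ 0.6038 -0.084   0.1755] [array([ 0.4, -0.1]), array([-0.1,  0.5])]
leaf_outer_baseR [ 0.6713 -0.0763  0.072 ] [array([ 0.1, -0. ]), array([-0. ,  0.1])]
barA [ 0.4709 -0.2652  0.1643] [array([-0.8,  0.2]), array([ 0.2, -0.9])]
barB [ 0.4843 -0.2973  0.1623] [array([ 0., -0.]), array([-0.,  0.])]
barC [ 0.4736 -0.3002  0.1624] [array([-0.1,  0. ]), array([ 0. , -0.1])]
barD [ 0.4601 -0.2677  0.1638] [array([-0.2,  0.1]), array([ 0.1, -0.3])]
```

The measured points match the text:

| Point | Measured height (mm) | Height in text (mm) |
|---|---|---|
| Hole | 46 | 45 |
| Post top | 156 | 156 |
| Bar top | about 162 | 160 |

The peg measures 81 mm, and the leaf's radius to its outer edge is 137 mm against an expected 140 mm. That puts the leaf at about 0.99 rad. Next, a helper to turn targets into move rows.

```bash
cat >> h.py <<'E'
from scipy.spatial.transform import Rotation as Ro
YM=np.radians(7.0); hole=np.array([.4833,-.0465]); mx=np.array([np.cos(YM),np.sin(YM)]); my=np.array([-mx[1],mx[0]])
def Rdown(yaw_z): # tool x down, tool z horizontal at yaw_z (deg)
    a=np.radians(yaw_z); x=np.array([0,0,-1.]); z=np.array([np.cos(a),np.sin(a),0]); return np.array([x,np.cross(z,x),z]).T
def rel(p,R):
    from cell import telemetry
    o=telemetry.get_obs(); R0=Ro.from_euler('xyz',o['tool_rot'],degrees=True).as_matrix()
    return R0.T@(np.array(p)-o['tool_pos']), Ro.from_matrix(R0.T@R).as_rotvec()
def st():
    from cell import telemetry
    o=telemetry.get_obs(); R0=Ro.from_euler('xyz',o['tool_rot'],degrees=True).as_matrix()
    print(np.round(o['time_s'],2),'pos',o['tool_pos'],'R',R0.round(3).tolist(),'F',o['force'],'M',o['wrist_torque'],'w',o['grip_width'],'q',o['qpos'].round(1))
    return o,R0
def leafpt(th,r,out): # th rad
    h=hole+.165*mx; dx=-r*np.cos(th)+out*np.sin(th); return np.array([*(h+dx*mx),.045+r*np.sin(th)+out*np.cos(th)])
E
python3 - <<'E'
from h import *
np.set_printoptions(precision=4,suppress=True)
st()
print(leafpt(.99,.112,.03),leafpt(.99,.137,.03))
for yz in(97,-83):
    print(yz,rel([.665,-.024,.26],Rdown(yz)))
E
```

```text
0.1 pos [ 0.2635 -0.5937  0.2296] R [[-0.001, 0.914, 0.406], [0.001, 0.406, -0.914], [-1.0, -0.0, -0.002]] F [ 0.237   0.5253 -0.2967] M [ 0.0129 -0.0137  0.0049] w 0.0868047653241111 q [66.9 18.4 -4.  83.2  1.3 78.5 -3.3]
[ 0.611  -0.0308  0.1551] [ 0.5974 -0.0325  0.176 ]
97 (array([-0.0299,  0.5981, -0.3578]), array([-2.846 , -0.0005, -0.0023]))
-83 (array([-0.0299,  0.5981, -0.3578]), array([ 0.2956, -0.0016,  0.0003]))
```

{"name": "drive_tool", "arguments": {"offset": [[-0.01,0.03,-0.02],[-0.02,0.075,-0.045],[-0.03,0.125,-0.075],[-0.04,0.175,-0.105],[-0.04,0.225,-0.135],[-0.04,0.275,-0.165],[-0.04,0.325,-0.195],[-0.04,0.375,-0.225],[-0.04,0.425,-0.255],[-0.04,0.475,-0.285]], "angular": [[0.03,0,0],[0.06,0,0],[0.09,0,0],[0.12,0,0],[0.15,0,0],[0.18,0,0],[0.21,0,0],[0.24,0,0],[0.27,0,0],[0.296,0,0]], "fingers": 1, "squeeze": 10}}

```text
time_s: 1.35
tool_pos: [0.5826, -0.139, 0.2697]
tool_rot: [-145.7, 89.9, 131.2]
force: [0.1, -0.3, -0.9]
grip_width: 0.0015
```

Run:
```python
from h import *
np.set_printoptions(precision=4,suppress=True)
st()
print(rel([.665,-.024,.26],Rdown(-83)))
```

```text
1.35 pos [ 0.5826 -0.139   0.2697] R [[-0.001, 0.993, 0.12], [0.001, 0.12, -0.993], [-1.0, -0.001, -0.001]] F [ 0.072  -0.2895 -0.8717] M [ 0.0185  0.0058 -0.0769] w 0.0014983444448888044 q [ 31.3  12.8 -24.1  86.6   5.2  81.8 -76.1]
(array([ 0.0098,  0.0956, -0.1042]), array([-0.0016, -0.0015,  0.001 ]))
```

{"name": "drive_tool", "arguments": {"offset": [[0,0.03,-0.025],[0,0.06,-0.05],[0,0.085,-0.075],[0,0.095,-0.1],[0.0,0.096,-0.104],[0.03,0.096,-0.104],[0.06,0.096,-0.104],[0.09,0.096,-0.104],[0.102,0.09,-0.104],[0.102,0.09,-0.104]], "angular": [[0,0,0],[0,0,0],[0,0,0],[0,0,0],[0,0,0],[0,0,0],[0,0,0],[0,0,0],[0,0,0],[0,0,0]]}}

```text
time_s: 2.6
tool_pos: [0.6583, -0.0261, 0.1674]
tool_rot: [-110.1, 89.8, 166.7]
force: [-0.5, 0.3, 0.9]
grip_width: 0.0007
```

Run:
```python
from h import *
from cell import vision
np.set_printoptions(precision=4,suppress=True)
st()
for n in("side","top"):
    cv2.imwrite(f"pics/{n}1.png",vision.read_camera(n)["pixels"][:,:,::-1])
s=cv2.imread("pics/side1.png")[80:300,220:460];t=cv2.imread("pics/top1.png")[150:300,220:420]
cv2.imwrite("pics/m1.png",np.hstack([cv2.resize(s,(400,367)),cv2.resize(t,(400,367))]))
# tip path: contact centre = leafpt(th,.112,.03)+ .0095 mx ; print TCP targets
for th in np.linspace(.99,0,11):
    p=leafpt(th,.112,.03)
    print(round(th,3),p, rel(p+[*(0.0095*mx),.008],Rdown(-83))[0])
```

```text
2.6 pos [ 0.6583 -0.0261  0.1674] R [[-0.003, 0.993, 0.119], [0.001, 0.119, -0.993], [-1.0, -0.003, -0.001]] F [-0.4946  0.281   0.9358] M [ 0.0626  0.0128 -0.0051] w 0.0006752136060969695 q [ 20.3  23.8 -26.7  85.5  10.8  73.4 -90.7]
0.99 [ 0.611  -0.0308  0.1551] [ 0.0061 -0.0398 -0.0004]
0.891 [ 0.6003 -0.0321  0.151 ] [ 0.0103 -0.0505 -0.0004]
0.792 [ 0.5902 -0.0334  0.1458] [ 0.0154 -0.0607 -0.0004]
0.693 [ 0.5806 -0.0346  0.1396] [ 0.0216 -0.0704 -0.0004]
0.594 [ 0.5716 -0.0357  0.1325] [ 0.0287 -0.0795 -0.0003]
0.495 [ 0.5634 -0.0367  0.1246] [ 0.0366 -0.0877 -0.0003]
0.396 [ 0.556  -0.0376  0.1159] [ 0.0453 -0.0952 -0.0003]
0.297 [ 0.5495 -0.0384  0.1065] [ 0.0547 -0.1018 -0.0003]
0.198 [ 0.5439 -0.0391  0.0964] [ 0.0647 -0.1074 -0.0002]
0.099 [ 0.5394 -0.0396  0.0859] [ 0.0752 -0.112  -0.0002]
0.0 [ 0.5359 -0.04    0.075 ] [ 0.0862 -0.1155 -0.0002]
```

View pics/m1.png

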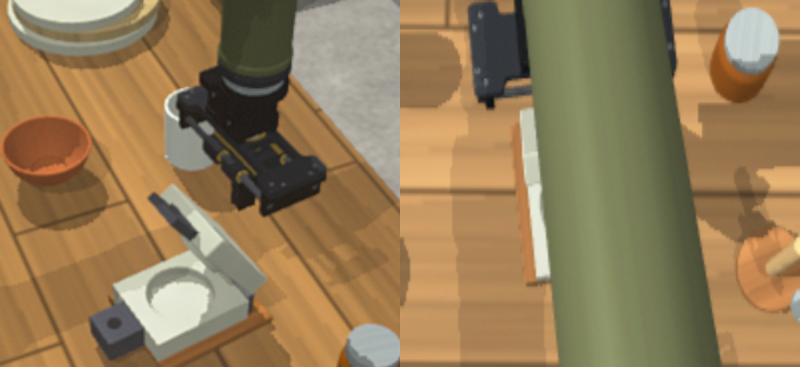

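The gripper stands behind the leaf, clear of it (side view; the mould is at lower left of the picture). Now I'll push along the arc.

{"name": "drive_tool", "arguments": {"offset": [[0.004,-0.015,0],[0.006,-0.03,0],[0.006,-0.04,0],[0.01,-0.05,0],[0.015,-0.06,0],[0.021,-0.07,0],[0.0285,-0.079,0],[0.0365,-0.0875,0],[0.045,-0.095,0],[0.045,-0.095,0]], "angular": [[0,0,0],[0,0,0],[0,0,0],[0,0,0],[0,0,0],[0,0,0],[0,0,0],[0,0,0],[0,0,0],[0,0,0]]}}

```text
time_s: 3.95
tool_pos: [0.5639, -0.0368, 0.1227]
tool_rot: [-126.0, 89.8, 150.8]
force: [-0.0, -0.2, -1.0]
grip_width: 0.0004
```

Run:
```python
from h import *
from cell import vision
np.set_printoptions(precision=4,suppress=True)
st()
for n in("side",):
    cv2.imwrite(f"pics/{n}2.png",vision.read_camera(n)["pixels"][:,:,::-1])
s=cv2.imread("pics/side2.png")[130:330,220:460];cv2.imwrite("pics/m2.png",cv2.resize(s,(720,600)))
for th in np.linspace(.4,0,9):
    p=leafpt(th,.112,.03)
    print(round(th,3),p, rel(p+[*(0.0095*mx),.008],Rdown(-83))[0])
```

```text
3.95 pos [ 0.5639 -0.0368  0.1227] R [[-0.002, 0.993, 0.119], [0.001, 0.119, -0.993], [-1.0, -0.002, -0.002]] F [-0.0455 -0.2194 -1.0248] M [-0.0009 -0.0101  0.0068] w 0.00037956812489658043 q [ 25.1  14.7 -27.4 102.1   7.3  65.1 -87.8]
0.4 [ 0.5563 -0.0375  0.1162] [-0.0012  0.0013  0.0002]
0.35 [ 0.5529 -0.038   0.1116] [ 0.0035 -0.0022  0.0002]
0.3 [ 0.5497 -0.0384  0.1068] [ 0.0083 -0.0054  0.0002]
0.25 [ 0.5467 -0.0387  0.1018] [ 0.0133 -0.0083  0.0003]
0.2 [ 0.544  -0.039   0.0967] [ 0.0185 -0.011   0.0003]
0.15 [ 0.5416 -0.0393  0.0914] [ 0.0237 -0.0135  0.0003]
0.1 [ 0.5394 -0.0396  0.086 ] [ 0.0291 -0.0157  0.0003]
0.05 [ 0.5375 -0.0398  0.0806] [ 0.0346 -0.0176  0.0003]
0.0 [ 0.5359 -0.04    0.075 ] [ 0.0401 -0.0192  0.0003]
```

View pics/m2.png

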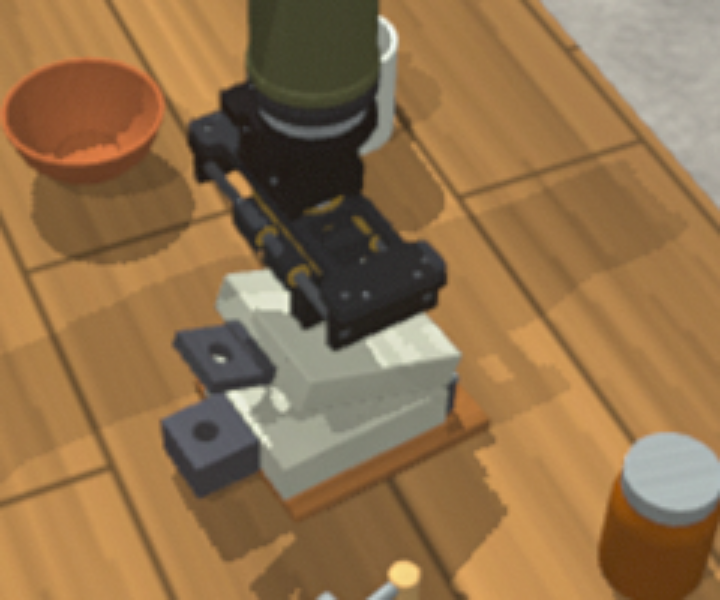

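The leaf has swung down to about 0.4 rad. I'll continue to shut.

{"name": "drive_tool", "arguments": {"offset": [[0.004,-0.002,0],[0.009,-0.005,0],[0.014,-0.008,0],[0.019,-0.011,0],[0.024,-0.0135,0],[0.029,-0.0155,0],[0.034,-0.0175,0],[0.039,-0.019,0],[0.041,-0.02,0],[0.042,-0.02,0]], "angular": [[0,0,0],[0,0,0],[0,0,0],[0,0,0],[0,0,0],[0,0,0],[0,0,0],[0,0,0],[0,0,0],[0,0,0]]}}

```text
time_s: 5.25
tool_pos: [0.5455, -0.0385, 0.0833]
tool_rot: [163.4, 89.9, 80.3]
force: [-3.6, -0.4, 19.1]
grip_width: 0.0006
```

{"name": "drive_tool", "arguments": {"offset": [[-0.03,0,0],[-0.08,0,0],[-0.13,0,0],[-0.165,0,0.02],[-0.17,-0.02,0.06],[-0.17,-0.04,0.1],[-0.17,-0.06,0.14],[-0.17,-0.08,0.18],[-0.17,-0.1,0.21],[-0.17,-0.1,0.22]], "angular": [[0,0,0],[0,0,0],[0,0,0],[0,0,0],[-0.04,0,0],[-0.08,0,0],[-0.12,0,0],[-0.16,0,0],[-0.2,0,0],[-0.227,0,0]], "fingers": -1}}

```text
time_s: 6.5
tool_pos: [0.4698, -0.2716, 0.2517]
tool_rot: [-142.1, 89.8, 147.6]
force: [0.4, 0.5, -1.3]
grip_width: 0.0854
```

Run:
```python
from h import *
from cell import vision
np.set_printoptions(precision=4,suppress=True)
st()
for n in("side","top"):
    cv2.imwrite(f"pics/{n}3.png",vision.read_camera(n)["pixels"][:,:,::-1])
s=cv2.imread("pics/side3.png")[185:425,230:390];t=cv2.imread("pics/top3.png")[180:330,260:500]
cv2.imwrite("pics/m3a.png",cv2.resize(s,(400,600),interpolation=cv2.INTER_CUBIC))
cv2.imwrite("pics/m3b.png",cv2.resize(t,(800,500),interpolation=cv2.INTER_CUBIC))
print(rel([.4722,-.2826,.25],Rdown(-70)))
```

```text
6.5 pos [ 0.4698 -0.2716  0.2517] R [[-0.003, 0.942, 0.336], [0.002, 0.336, -0.942], [-1.0, -0.002, -0.003]] F [ 0.4174  0.4942 -1.2985] M [ 0.0019 -0.0251 -0.0416] w 0.0854145637672878 q [ 43.2   5.7 -17.   96.    1.7  78.7 -44.5]
(array([ 0.0017, -0.0032,  0.0121]), array([-0.005 , -0.0031,  0.0011]))
```

View pics/m3a.png

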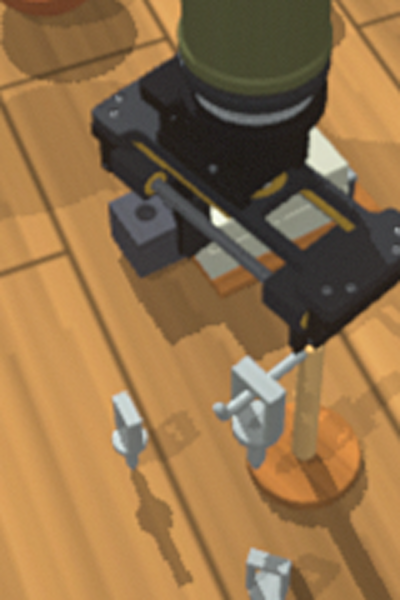

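View pics/m3b.png

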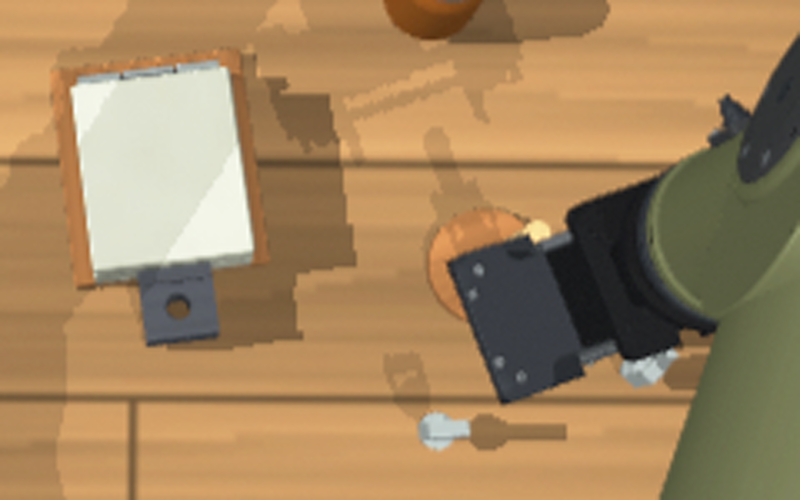

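The mould is shut; the upper lug's hole shows at top-view pixel (313,272), and the pin still hangs free. Next I'll check the neighbouring look-alikes' clearance and the upper hole's position.

Run:
```python
from h import *
np.set_printoptions(precision=4,suppress=True)
for k,s,t in(('Ctop',c1(350,432),c2(527,345)),('Btop',c1(123,193),c2(160,472))):
    print(k,tri(s,t))
    X=tri(s,t)[0][:2]-[.4722,-.2826]; a=np.radians(20); print('along pin x,y',X@[np.cos(a),np.sin(a)],X@[-np.sin(a),np.cos(a)])
print(plane('top',(313.05,271.75),.057), plane('top',c4(267,461),.045))
```

```text
Ctop (array([ 0.446 , -0.3622,  0.0853]), [array([ 0.7, -0.2]), array([-0.2,  0.8])])
along pin x,y -0.05185341579006016 -0.06582024595645723
Btop (array([ 0.4007, -0.2258,  0.0889]), [array([ 0.1, -0. ]), array([-0. ,  0.1])])
along pin x,y -0.047766013230246936 0.07780064545658873
[ 0.4823 -0.0464  0.057 ] [ 0.4836 -0.0465  0.045 ]
```

The look-alikes' tops are at about 0.087 m, below the finger path. Now I'll descend over the pin.

{"name": "drive_tool", "arguments": {"offset": [[0,-0.003,0.012],[0.02,-0.003,0.012],[0.045,-0.003,0.012],[0.07,-0.003,0.012],[0.095,-0.003,0.012],[0.115,-0.003,0.012],[0.125,-0.003,0.012],[0.125,-0.003,0.012]], "angular": [[0,0,0],[0,0,0],[0,0,0],[0,0,0],[0,0,0],[0,0,0],[0,0,0],[0,0,0]]}}

```text
time_s: 7.6
tool_pos: [0.4719, -0.2817, 0.1261]
tool_rot: [-155.5, 89.7, 134.3]
force: [-0.7, -0.6, 0.4]
grip_width: 0.0867
```

Run:
```python
from h import *
from cell import vision
np.set_printoptions(precision=4,suppress=True)
st()
print(rel([.4722,-.2826,.126],Rdown(-70)))
for n in("side","top"):
    cv2.imwrite(f"pics/{n}4.png",vision.read_camera(n)["pixels"][:,:,::-1])
s=cv2.imread("pics/side4.png")[285:425,270:410]
cv2.imwrite("pics/m4a.png",cv2.resize(s,(600,600),interpolation=cv2.INTER_CUBIC))
```

```text
7.6 pos [ 0.4719 -0.2817  0.1261] R [[-0.003, 0.941, 0.338], [0.003, 0.338, -0.941], [-1.0, -0.002, -0.004]] F [-0.7398 -0.6278  0.3857] M [-0.0481  0.0226 -0.0185] w 0.08673929150615692 q [ 43.1  11.7 -16.7 104.2   3.6  64.9 -45.1]
(array([ 0.0001, -0.    ,  0.0009]), array([-0.0045, -0.0044,  0.002 ]))
```

View pics/m4a.png

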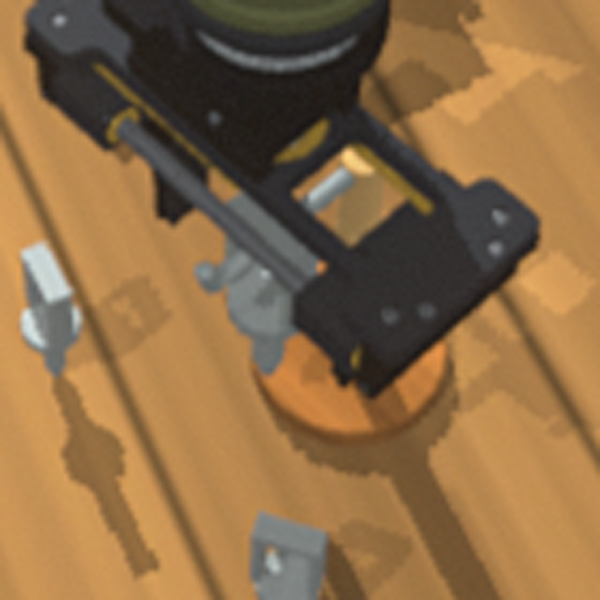

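The stirrup hangs between the open fingers, with the post and peg clear of the gripper. Now I'll close on it.

{"name": "drive_tool", "arguments": {"offset": [[0,0,0.001],[0,0,0.001],[0,0,0.001],[0,0,0.001],[0,0,0.001],[0,0,0.001],[0,0,0.001],[0,0,0.001]], "angular": [[0,0,0],[0,0,0],[0,0,0],[0,0,0],[0,0,0],[0,0,0],[0,0,0],[0,0,0]], "fingers": 1, "squeeze": 40}}

```text
time_s: 8.7
tool_pos: [0.473, -0.283, 0.1274]
tool_rot: [-167.0, 89.8, 122.8]
force: [-0.1, 0.2, -0.2]
grip_width: 0.0357
```

Run:
```python
from h import *
np.set_printoptions(precision=4,suppress=True)
st()
```

```text
8.7 pos [ 0.473  -0.283   0.1274] R [[-0.001, 0.941, 0.338], [0.002, 0.338, -0.941], [-1.0, -0.001, -0.003]] F [-0.1211  0.1749 -0.2038] M [0.1751 0.0609 0.0127] w 0.035682924557028844 q [ 43.2  11.7 -16.7 104.1   3.6  64.9 -45. ]
```

The grip width is 36 mm, as expected. Now lift 23 mm, draw off along the stand's -x, then raise.

{"name": "drive_tool", "arguments": {"offset": [[-0.008,0,0],[-0.016,0,0],[-0.023,0,0],[-0.023,0,0],[-0.023,-0.012,0],[-0.023,-0.025,0],[-0.023,-0.038,0],[-0.023,-0.051,0],[-0.023,-0.065,0],[-0.023,-0.065,0]], "angular": [[0,0,0],[0,0,0],[0,0,0],[0,0,0],[0,0,0],[0,0,0],[0,0,0],[0,0,0],[0,0,0],[0,0,0]]}}

```text
time_s: 9.95
tool_pos: [0.4105, -0.3059, 0.1505]
tool_rot: [-155.4, 89.8, 134.2]
force: [-0.4, -0.3, -2.2]
grip_width: 0.0359
```

Run:
```python
from h import *
from cell import vision
np.set_printoptions(precision=4,suppress=True)
st()
cv2.imwrite(f"pics/side5.png",vision.read_camera("side")["pixels"][:,:,::-1])
s=cv2.imread("pics/side5.png")[265:425,240:400]
cv2.imwrite("pics/m5a.png",cv2.resize(s,(600,600),interpolation=cv2.INTER_CUBIC))
```

```text
9.95 pos [ 0.4105 -0.3059  0.1505] R [[-0.002, 0.942, 0.336], [0.002, 0.336, -0.942], [-1.0, -0.001, -0.002]] F [-0.408  -0.2998 -2.1921] M [-0.0008 -0.0277  0.0125] w 0.0359156555181283 q [ 47.5   5.7 -14.5 107.9   1.5  66.8 -37.9]
```

View pics/m5a.png

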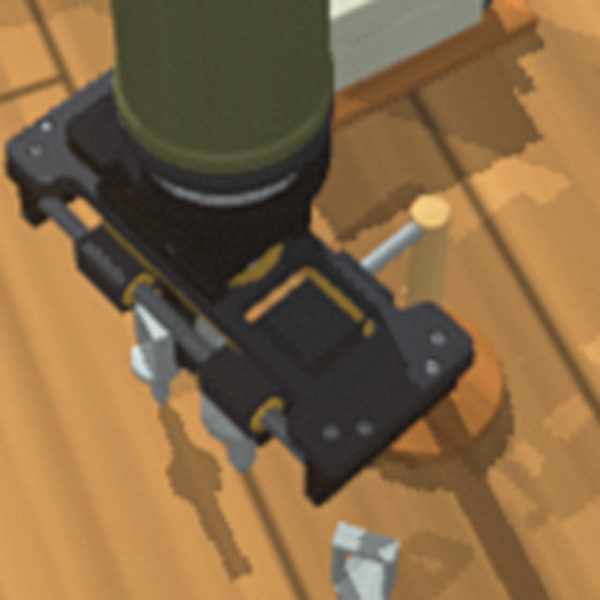

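The pin is off the peg and held, with the peg left intact. Raise and carry it over the hole.

{"name": "drive_tool", "arguments": {"offset": [[-0.02,-0.002,0],[-0.045,-0.002,0],[-0.065,0,0],[-0.065,0.02,-0.025],[-0.065,0.045,-0.06],[-0.065,0.075,-0.1],[-0.065,0.105,-0.145],[-0.065,0.135,-0.185],[-0.065,0.152,-0.21],[-0.065,0.1565,-0.219]], "angular": [[0,0,0],[0,0,0],[0,0,0],[0,0,0],[0,0,0],[0,0,0],[0,0,0],[0,0,0],[0,0,0],[0,0,0]]}}

```text
time_s: 11.25
tool_pos: [0.4858, -0.0439, 0.2162]
tool_rot: [169.7, 89.8, 99.6]
force: [-0.5, -0.6, -1.6]
grip_width: 0.0358
```

{"name": "drive_tool", "arguments": {"offset": [[0,0,0],[0,0,0]], "angular": [[0,0,0],[0,0,0]]}}

```text
time_s: 11.5
tool_pos: [0.4856, -0.0453, 0.2162]
tool_rot: [177.2, 89.9, 107.0]
force: [-0.9, 0.6, -1.7]
grip_width: 0.0357
```

Run:
```python
from h import *
from cell import vision
np.set_printoptions(precision=4,suppress=True)
st()
print(rel([.4840,-.0468,.16],Rdown(-70)))
for n in("side","top"):
    cv2.imwrite(f"pics/{n}6.png",vision.read_camera(n)["pixels"][:,:,::-1])
s=cv2.imread("pics/side6.png")[170:320,230:380]
cv2.imwrite("pics/m6a.png",cv2.resize(s,(600,600),interpolation=cv2.INTER_CUBIC))
s=cv2.imread("pics/top6.png")[180:330,240:390]
cv2.imwrite("pics/m6b.png",cv2.resize(s,(600,600),interpolation=cv2.INTER_CUBIC))
```

```text
11.5 pos [ 0.4856 -0.0453  0.2162] R [[-0.001, 0.941, 0.339], [0.002, 0.339, -0.941], [-1.0, 0.0, -0.002]] F [-0.8629  0.5935 -1.7335] M [-0.0027 -0.0053 -0.0398] w 0.03567554640034087 q [ 32.3   0.2 -29.8 105.7  -0.   74.2 -67.7]
(array([ 0.0562, -0.002 ,  0.001 ]), array([-0.0031, -0.0024, -0.0001]))
```

View pics/m6a.png

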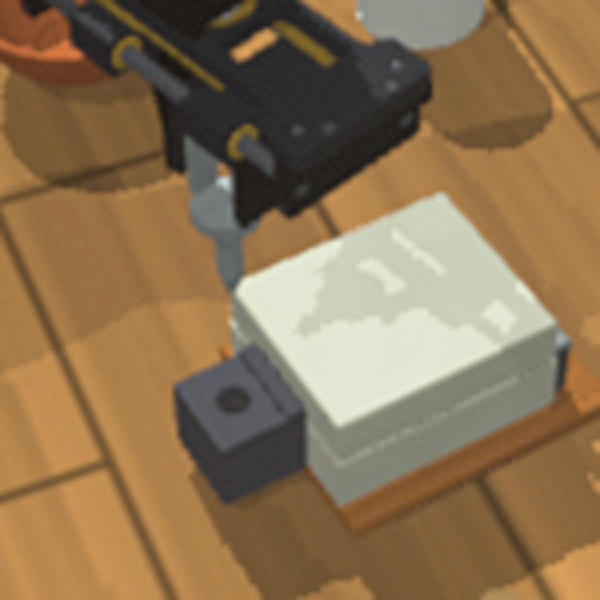

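View pics/m6b.png

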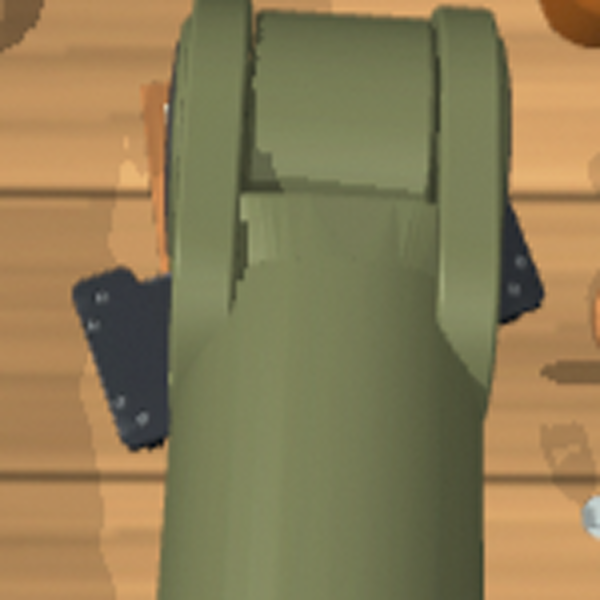

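Run:
```python
from h import *
np.set_printoptions(precision=4,suppress=True)
c=lambda x,y:((x+.5)/4+230-.5,(y+.5)/4+170-.5)
print('hole',plane('side',c(235,401),.057),tri(c(235,401),(313.05,271.75)))
print('tip',plane('side',c(230,284),.139), 'expected px of tip at tcp-.001',(np.array(proj('side',[.4846,-.045,.139]))-[230,170])*4)
print('collar expect',(np.array(proj('side',[.4846,-.045,.189+.004]))-[230,170])*4)
s=cv2.imread("pics/side6.png")[205:250,270:300]
cv2.imwrite("pics/m6c.png",cv2.resize(s,(400,600),interpolation=cv2.INTER_CUBIC))
```

```text
hole [ 0.484 -0.047  0.057] (array([ 0.4834, -0.0466,  0.0565]), [array([-0.3,  0.1]), array([ 0.1, -0.4])])
tip [ 0.4867 -0.0433  0.139 ] expected px of tip at tcp-.001 [225.7034 286.2176]
collar expect [220.249  206.7196]
```

View pics/m6c.png

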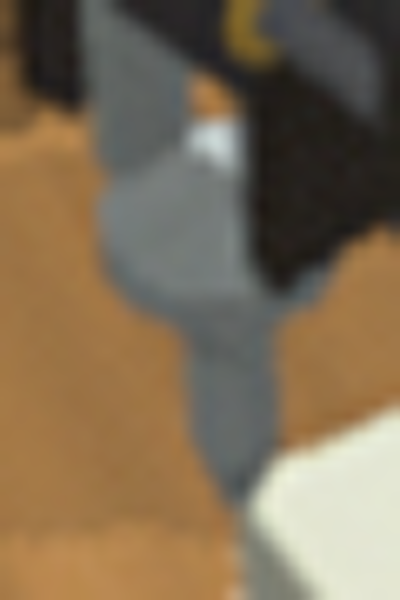

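The pin hangs straight. It is about 1–1.5 mm off the hole in each axis, which agrees with the offset planned from the tool pose. I'll correct that and lower it.

{"name": "drive_tool", "arguments": {"offset": [[0.01,-0.002,0.001],[0.03,-0.002,0.001],[0.05,-0.002,0.001],[0.065,-0.002,0.001],[0.075,-0.002,0.001],[0.08,-0.002,0.001],[0.085,-0.002,0.001],[0.09,-0.002,0.001],[0.095,-0.002,0.001],[0.095,-0.002,0.001]], "angular": [[0,0,0],[0,0,0],[0,0,0],[0,0,0],[0,0,0],[0,0,0],[0,0,0],[0,0,0],[0,0,0],[0,0,0]]}}

```text
time_s: 12.85
tool_pos: [0.4837, -0.0467, 0.1208]
tool_rot: [-171.6, 89.8, 118.2]
force: [1.6, 0.6, -2.0]
grip_width: 0.0358
```

Run:
```python
from h import *
from cell import vision
np.set_printoptions(precision=4,suppress=True)
st()
print(rel([.4840,-.0466,.0844],Rdown(-70)))
cv2.imwrite(f"pics/side7.png",vision.read_camera("side")["pixels"][:,:,::-1])
s=cv2.imread("pics/side7.png")[220:320,240:340]
cv2.imwrite("pics/m7a.png",cv2.resize(s,(600,600),interpolation=cv2.INTER_CUBIC))
```

```text
12.85 pos [ 0.4837 -0.0467  0.1208] R [[-0.001, 0.941, 0.339], [0.003, 0.339, -0.941], [-1.0, -0.0, -0.003]] F [ 1.6314  0.5679 -1.9833] M [-0.0366 -0.018   0.0189] w 0.03575811017710621 q [ 31.6   5.2 -30.2 112.6   2.7  63.  -69.9]
(array([0.0364, 0.0003, 0.0001]), array([-0.0035, -0.0029,  0.0004]))
```

View pics/m7a.png

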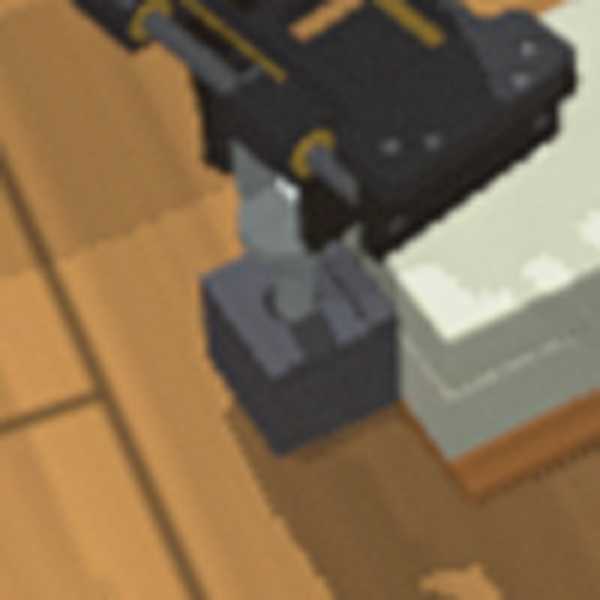

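The tip is in the hole, and forces are small. The shank sits slightly right of the hole centre at crop (291,299), so I'll shift it about 0.7 mm and continue.

{"name": "drive_tool", "arguments": {"offset": [[0.003,-0.0005,-0.0005],[0.008,-0.0005,-0.0005],[0.013,-0.0005,-0.0005],[0.018,-0.0005,-0.0005],[0.023,-0.0005,-0.0005],[0.028,-0.0005,-0.0005],[0.031,-0.0005,-0.0005],[0.033,-0.0005,-0.0005],[0.033,-0.0005,-0.0005]], "angular": [[0,0,0],[0,0,0],[0,0,0],[0,0,0],[0,0,0],[0,0,0],[0,0,0],[0,0,0],[0,0,0]]}}

```text
time_s: 14.02
tool_pos: [0.4832, -0.0463, 0.088]
tool_rot: [-176.5, 89.8, 113.3]
force: [0.2, -0.8, -1.2]
grip_width: 0.0355
```

{"name": "drive_tool", "arguments": {"offset": [[0.001,0,0],[0.002,0,0],[0.003,0,0],[0.003,0,0]], "angular": [[0,0,0],[0,0,0],[0,0,0],[0,0,0]]}}

```text
time_s: 14.52
tool_pos: [0.4831, -0.0464, 0.0849]
tool_rot: [-174.5, 89.8, 115.3]
force: [-0.6, -0.1, -1.7]
grip_width: 0.0357
```

{"name": "drive_tool", "arguments": {"offset": [[0.0005,0,0],[0.001,0,0],[0.0015,0,0],[0.0015,0,0]], "angular": [[0,0,0],[0,0,0],[0,0,0],[0,0,0]]}}

```text
time_s: 15.02
tool_pos: [0.4833, -0.0463, 0.0844]
tool_rot: [-170.2, 89.9, 119.6]
force: [-2.9, 0.2, 6.4]
grip_width: 0.0351
```

{"name": "drive_tool", "arguments": {"offset": [[0.0012,0,0],[0.0014,0,0],[0.0014,0,0],[0.0014,0,0]], "angular": [[0,0,0],[0,0,0],[0,0,0],[0,0,0]]}}

```text
time_s: 15.52
tool_pos: [0.4833, -0.0463, 0.0843]
tool_rot: [-155.0, 89.9, 134.8]
force: [-4.6, 0.4, 10.8]
grip_width: 0.0355
```

Run:
```python
from h import *
from cell import vision
np.set_printoptions(precision=4,suppress=True)
st()
cv2.imwrite(f"pics/side8.png",vision.read_camera("side")["pixels"][:,:,::-1])
s=cv2.imread("pics/side8.png")[220:320,240:340]
cv2.imwrite("pics/m8a.png",cv2.resize(s,(600,600),interpolation=cv2.INTER_CUBIC))
for i in range(4): 
    vision.read_camera("top"); st()
```

```text
15.52 pos [ 0.4833 -0.0463  0.0843] R [[-0.002, 0.941, 0.339], [0.002, 0.339, -0.941], [-1.0, -0.001, -0.002]] F [-4.5852  0.3595 10.7621] M [ 0.1211  1.1095 -0.0348] w 0.03546462759555502 q [ 31.1   7.8 -30.2 114.7   4.5  58.7 -71.5]
15.62 pos [ 0.4833 -0.0463  0.0843] R [[-0.002, 0.941, 0.339], [0.002, 0.339, -0.941], [-1.0, -0.001, -0.002]] F [-5.028  -0.0098 11.1493] M [0.1572 1.1558 0.0556] w 0.03583706945247231 q [ 31.1   7.8 -30.2 114.7   4.5  58.7 -71.5]
15.68 pos [ 0.4833 -0.0463  0.0844] R [[-0.001, 0.941, 0.339], [0.002, 0.339, -0.941], [-1.0, -0.001, -0.002]] F [-5.1473  0.3554 10.3313] M [0.1618 1.0982 0.0216] w 0.035684556025271465 q [ 31.1   7.8 -30.2 114.7   4.5  58.7 -71.5]
15.72 pos [ 0.4833 -0.0463  0.0844] R [[-0.001, 0.941, 0.339], [0.002, 0.339, -0.941], [-1.0, -0.001, -0.002]] F [-5.1697  0.8465 10.1952] M [0.1567 1.1592 0.0128] w 0.03546631069352391 q [ 31.1   7.8 -30.2 114.7   4.5  58.7 -71.5]
15.78 pos [ 0.4833 -0.0463  0.0843] R [[-0.002, 0.941, 0.339], [0.002, 0.339, -0.941], [-1.0, -0.001, -0.002]] F [-4.3838  0.372   9.7752] M [0.1511 1.1179 0.0587] w 0.03593114387889896 q [ 31.1   7.8 -30.2 114.7   4.5  58.7 -71.5]
```

View pics/m8a.png

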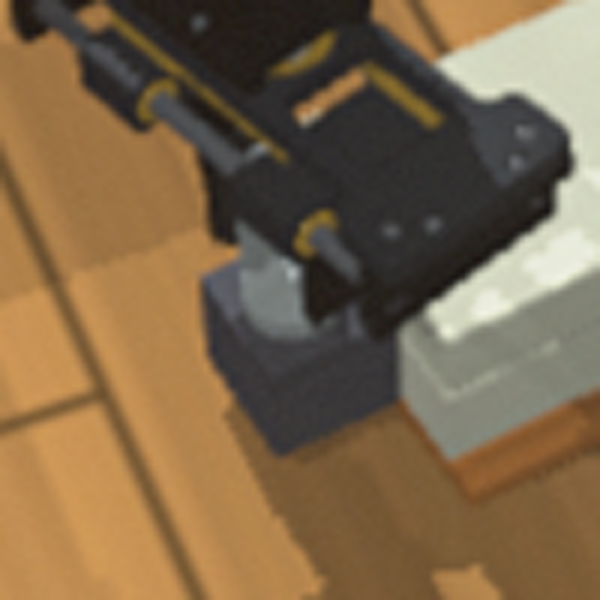

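View pics/side8.png

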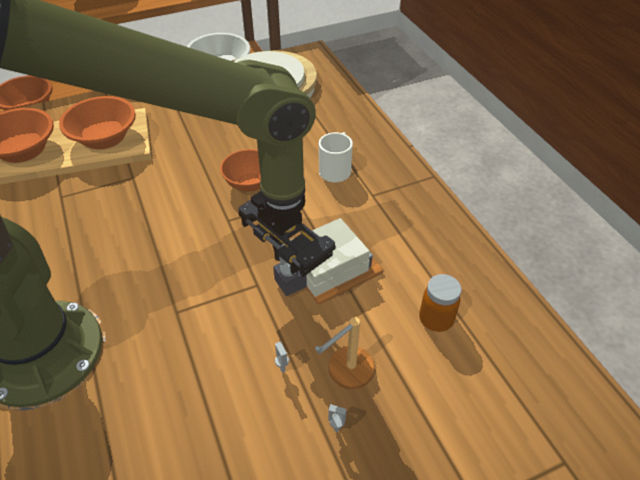

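Run:
```python
from h import *
a=np.linspace(0,2*np.pi,60)
for z in(.057,.060):
    q=np.array([(proj('side',[.4836+.017*np.cos(t),-.0466+.017*np.sin(t),z])-[240,220])*6 for t in a]); print(z,'left',q[:,0].min().round(),'bottom',q[:,1].max().round())
from cell import telemetry
o=telemetry.get_obs();print(o['time_s'],o['force'],o['grip_width'])
```

```text
0.057 left 237.0 bottom 339.0
0.06 left 237.0 bottom 333.0
15.775 [-4.38379275  0.37197205  9.7752082 ] 0.03593114387889896
```

The collar's lower rim is at crop row 340. A collar flush at 57 mm should show at 339, so it is seated. Handing in.

```bash
python3 -c "
from cell import sign_off; print(sign_off())"
```

```text
the job is handed in; nothing more can be done
None
```

The job is handed in at 15.8 s of the 61 s allowed. I swung the mould's upper half shut, lifted the largest pin off its peg and pushed it point down through both holes. The fingers are still on it, pressing down.

**Last checks**
- **Mould:** the picture taken before insertion showed it fully shut, with the fingertips at 75 mm when it closed, as expected.
- **Collar:** the picture shows it flush on the upper half (rim at row 340, 339 expected). The tool stopped at 84.3–84.4 mm, against a predicted 84.4 mm.
- **Push and grip:** the downward push read 9.8 to 11.1 N, with the fingers 36 mm apart at a 40 N grip setting.
- **Bystanders:** the bowl, mug, jar and the two look-alike pins appear unmoved. I judged this by eye from the last side picture.

**Disagreements:** there is a sideways force of about 5 N that I did not remove. I take it to be the arm giving slightly under load, but did not confirm that. The pin's top bar first measured 2–3 mm higher than the text says, but the collar's contact height matched the text.

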